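# Close up the gauge chest

## Task

Close up the small green gauge chest with your fingertips: first push both open drawers fully home, and only then push the raised lid over and ease it down, without slamming it, until it is fully shut. Do not pinch the lid or the drawers, do not lift anything, leave the tools standing around the chest where they are, and finish clear of everything.

Things in the scene. Friction and masses are not known exactly. Their poses are not given: they have to be found in the camera images.
- chest: olive green steel machinist's chest, bolted down, 150 (x) by 340 (y) by 86 mm high without the lid. Origin at the centre of its underside, on the table; its -x side is the front with the two drawers, roughly towards the robot; z up. Above the drawers is an open tray of gauges, all below the rim, that the lid covers.
- hinge_mid (a point): the middle of the lid's hinge axis, on the chest's back upper edge: 75 mm behind the chest's centre, 86 mm above the table. The axis runs along the chest's y.
- lid (a joint): angle of the lid, rad: 0 shut (flat on the chest), 1.57 upright; starts between 1.15 and 1.5. A plain panel, 150 mm from hinge to free edge, 340 mm wide, 8 mm thick above the hinge axis, no handle; its inner side (felt lining, 6 mm) faces the robot, its outer side away and up. The hinge is stiff: the lid stays where it is left and takes about 2 to 5 N at 115 mm from the hinge to move.
- lid_edge (a point): middle of the lid's free edge, on the outer surface, 150 mm from the hinge; its z axis is the outward normal of the lid's outer surface, its x axis points from the free edge to the hinge. With the lid shut this point is 94 mm above the table, over the chest's front.
- drawer_left (a joint): how far the left (+y) drawer stands open, m: 0 fully home (front flush with the chest), starts between 0.030 and 0.065, stop at 0.085. It slides along the chest's x with about 2 N of friction and stays where it is left.
- left_front (a point): centre of the left drawer's flat front, on its outer surface, 34 mm above the table, 82.5 mm to the +y side of the chest's centre. The front is 148 mm wide and 44 mm high (from 12 to 56 mm above the table) with only a flush finger cup, no knob; behind it is an open drawer, rim at 49 mm.
- drawer_right (a joint): the same for the right (-y) drawer, same range of starts.
- right_front (a point): centre of the right drawer's flat front, the mirror image of left_front (82.5 mm to the -y side).
- plug_gauge: bystander: steel and brass plug gauge standing about 90 mm in front of the chest, near its middle line, 28 mm diameter, 62 mm high; origin at its foot.
- ring_gauge: bystander: steel ring 60 mm across, 22 mm high, beside or behind the chest; origin at its foot.
- oil_bottle: bystander: white plastic bottle 52 mm across, 120 mm high, beside or behind the chest; origin at its foot.
- collet: bystander: dark steel collet standing up, 42 mm across, 66 mm high, beside or behind the chest; origin at its foot.
- wrench: bystander: wrench 170 mm long, lying flat; origin under its middle.
- block_123: bystander: steel setup block 75 by 50 by 25 mm; origin under its centre.
- parts_cup: bystander: small steel bowl 68 mm across, 45 mm high, beside or behind the chest; origin at its foot.

How it is judged:
By the outcome, as a careful person would: the job done as asked, in the order asked, and still so for the second after the job is handed in, with the robot touching nothing.
It also fails if it takes over 61 s, if anything falls off the work surface, if the arm or the gripper's body presses on something with over 40 N, if the wrist force passes 120 N, or if a joint passes its speed limit or range.

## Robot

A 6-joint arm with a two-finger parallel gripper is mounted at the origin on the work surface. World frame = base frame: x ahead of the robot, y to its left, z up, the work surface at z = 0. Lengths are in m, angles in rad, forces in N, time in s.
With the tool pointing down it reaches from about 0.375 to 0.9 m from the base axis. Payload 3.1 kg.
Tool frame: the origin (TCP) lies midway between the tips of the shut fingers; the grasp point (between the pads) lies 19 mm behind it; z points along the fingers, y is the line along which they close (so a half turn about z gives the same grasp; the last joint's range is limited). The gripper opens to 87 mm and grips with 3 to 60 N. Pads are 19 mm wide; open, the fingers measure 117 mm over their backs; the gripper's body (75 mm by 190 mm) begins 51 mm behind the grasp point.
Start: joints at [1.012, 0.527, 1.433, -0, 1.181, -0.178], TCP at [0.232, 0.58, 0.223] pointing down, gripper open.
Joint ranges: [-3.08, 3.08], [-0.75, 2.2], [0.22, 2.44], [-1.43, 4.57], [0, 2.65], [-2.85, 2.85]. Speed limits (rad/s): [2.79, 2.79, 3.14, 3.14, 3.14, 3.14].

## Interface

Orientations are given as a unit quaternion [x, y, z, w].
In Python, from rig import get_obs, cams, job gives the robot as it stands.
- The arm moves only by the tool servo_tool, never from a script. Its argument "moves" is text: rows parted by semicolons, each of 5 numbers parted by spaces: the shift along the tool's x, y, z in m, then the turn about the tool's z in degrees, then the finger opening in m, from 0 to 0.087. In form: dx dy dz spin claw; .... A call has 1 to 10 rows; each row is the pose to reach, as a shift and turn from the pose commanded when the call began, along the tool's axes at that moment; what a row does not reach only later rows make up. A row lasts 1/12 s, in which the tool goes at most 41.7 mm and 7.16 degrees, less where a joint would pass 70% of its speed; a pose out of reach is approached as far as the arm can. A call with a gripper value outside its range is refused whole. The fingers move at their own pace and stop on an object; "grip_force" is the grip in N (left out, the last holds). Time passes only in rows, so rows that repeat a pose let the fingers close. It gives the time, the measured TCP pose, the force, the opening and the grip force at its end, in the units of the state.
- get_obs(): the state, without advancing time (a new reading comes with each control period).
- cams.camera(name): name is "scene" or "top"; returns the picture (420x560x3 uint8, blue, green, red); there is no depth.
- cams.camera_model(name): a dict with "fx", "fy", "cx", "cy" (pixels), "R" (3x3) and "t" (3): a world point X has camera coordinates R X + t. Camera axes: x right, y down, z forward; pixel columns grow to the right and rows downward; lengths in m; the calibration is good to about 2 mm. A picture is of the moment at which its call begins. camera_model takes no time and is no camera call.
- job.hand_in(): hands the job in; it is judged then, once.
The state is a dict: "time": time; "q": joint angles; "joint_velocities": joint speeds; "joint_torque": joint torques, N m; "position": TCP position; "tool_rot": TCP orientation; "ft_force": force on the tool from outside, world axes, zero at the start; "moment": the same for the moment, N m; "grip_width": finger opening in m; "grip_force": force on a finger pad.
Only numpy, scipy, OpenCV 4.12 (cv2) and the standard library are available. Lean on these libraries where they do the work, as an engineer would, in place of code of your own. Each camera call takes 0.05 s, during which the arm holds its last target. There are 200 camera calls.

## Working session

There is one attempt and no reset: what is moved stays moved. The work goes in short steps, Python scripts to look and compute and a tool call to move; the robot and the scene stay as the last step left them, time stands still between calls to the robot, and variables do not carry over. Pictures are saved under pics/ and viewed, at most 10 in all, crops included, and the job is handed in when it is done.

Besides the shell and the picture viewer there is one more tool, called after "Emit:" as name(argument=value, ...) on one line, values as JSON. servo_tool: Moves the arm, as the interface text tells. Its arguments: {"type":"object","properties":{"moves":{"type":"string"},"grip_force":{"type":"number"}},"required":["moves"]}

```bash
mkdir -p pics; ls
python3 - <<'E'
from rig import get_obs,cams
import cv2
for n in("scene","top"):
    cv2.imwrite(f"pics/{n}0.png",cams.camera(n)); print(n,cams.camera_model(n))
print(get_obs())
E
```

```text
pics
scene {'fx': 441.45628049232926, 'fy': 441.45628049232926, 'cx': 281.08644991372955, 'cy': 207.7784359048309, 'R': array([[ 0.94975596,  0.31284028, -0.0097253 ],
       [ 0.27455707, -0.847645  , -0.45400041],
       [-0.15027322,  0.42851945, -0.8909484 ]]), 't': array([-0.5316434 , -0.07716822,  1.18295386])}
top {'fx': 473.8921464085416, 'fy': 473.8921464085416, 'cx': 280.79629420050776, 'cy': 205.2767955122245, 'R': array([[ 0.01335816, -0.99990551, -0.0032442 ],
       [-0.99571286, -0.01300502, -0.09157933],
       [ 0.09152848,  0.00445362, -0.9957925 ]]), 't': array([0.0099344 , 0.56902838, 1.05641524])}
{'time': 0.1, 'q': array([ 1.01249649e+00,  5.28361094e-01,  1.43374874e+00,  2.66318278e-05,
        1.18140814e+00, -1.78483947e-01]), 'joint_velocities': array([-0.0009697 , -0.00203582, -0.00339712, -0.00113488, -0.00040155,
        0.00091055]), 'joint_torque': array([ 3.97640624e-04, -4.40980017e+01, -1.77149820e+01,  6.34750491e-02,
        5.32875163e-02, -5.96996142e-05]), 'position': array([0.23132694, 0.57991885, 0.22168502]), 'tool_rot': array([ 1.88773382e-01,  9.82020205e-01, -8.93636656e-04, -3.58156353e-04]), 'ft_force': array([-0.27864667,  0.87888388,  0.00317882]), 'moment': array([ 0.01671453, -0.06139441,  0.02401609]), 'grip_force': 0.0, 'grip_width': 0.08684819511560057}
```

View pics/scene0.png

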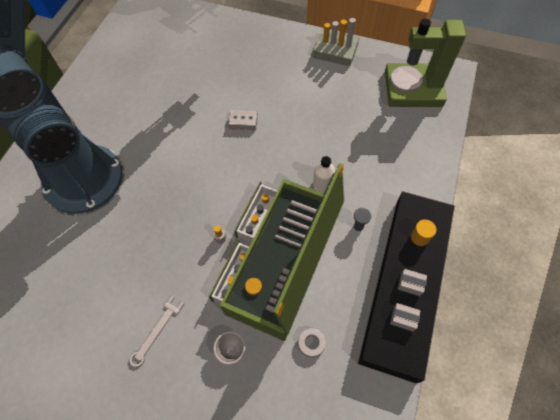

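View pics/top0.png

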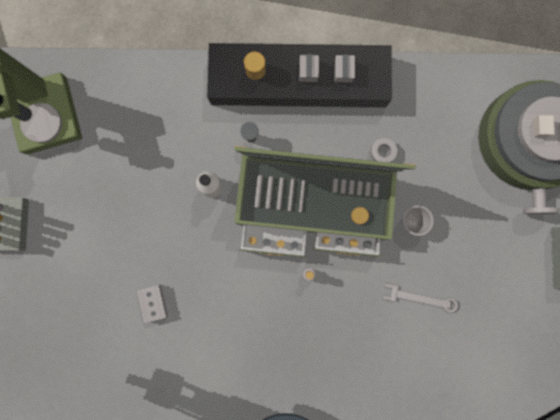

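The chest is centred near top pixel (317,195). Its lid stands up at the rear edge (row ~158), the two drawer fronts are at rows ~250, and the plug is at (309,274). I'll zoom in on both views.

Run:
```python
import cv2
a=cv2.imread("pics/top0.png")[130:290,190:440]; cv2.imwrite("pics/topz.png",cv2.resize(a,None,fx=3.2,fy=3.2,interpolation=cv2.INTER_CUBIC))
a=cv2.imread("pics/scene0.png")[150:360,190:390]; cv2.imwrite("pics/scenez.png",cv2.resize(a,None,fx=2.8,fy=2.8,interpolation=cv2.INTER_CUBIC))
```

```text
(no output)
```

View pics/topz.png

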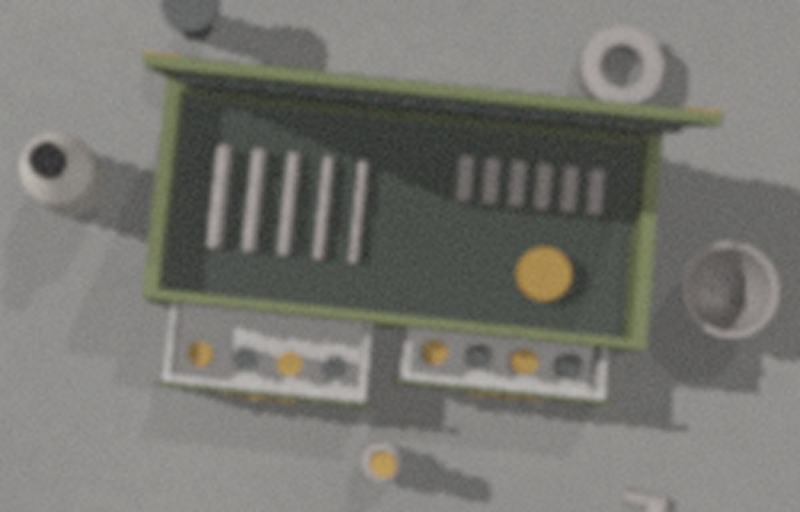

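View pics/scenez.png

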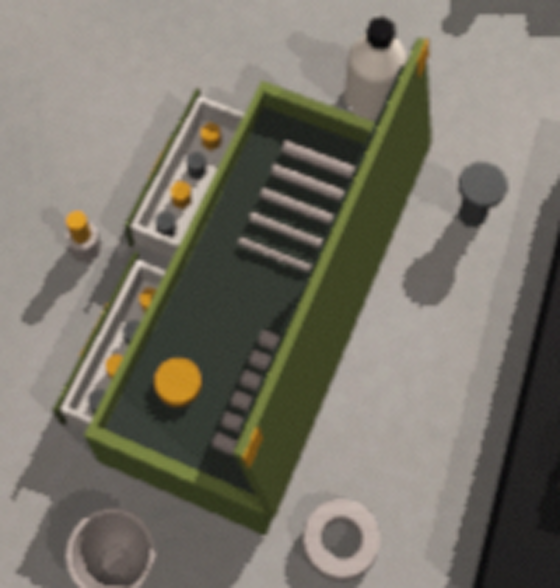

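```bash
cat > h.py <<'E'
import numpy as np
from rig import cams
M={n:cams.camera_model(n) for n in("scene","top")}
def proj(n,X):
    m=M[n]; c=m["R"]@np.asarray(X,float)+m["t"]; return np.array([m["fx"]*c[0]/c[2]+m["cx"],m["fy"]*c[1]/c[2]+m["cy"]])
def ray(n,uv,z):
    m=M[n]; C=-m["R"].T@m["t"]; d=m["R"].T@np.array([(uv[0]-m["cx"])/m["fx"],(uv[1]-m["cy"])/m["fy"],1]); return C+d*(z-C[2])/d[2]
tz=lambda u,v:(190+u/3.2,130+v/3.2)
sz=lambda u,v:(190+u/2.8,150+v/2.8)
def W(p,l): # chest-local to world
    c,s=np.cos(p[2]),np.sin(p[2]); return np.array([p[0]+c*l[0]-s*l[1],p[1]+s*l[0]+c*l[1],l[2]])
def lid(a,y,r=.15,n=.008): return (.075-r*np.cos(a)+n*np.sin(a),y,.086+r*np.sin(a)+n*np.cos(a))
E
python3 - <<'E'
from h import *
from scipy.optimize import least_squares
def obs(p):
    a,dl,dr=p[3:6]; F=lambda d,y:(-.075-d,y,.056)
    return [("top",tz(148,298),(-.075,.17,.086)),("top",tz(645,347),(-.075,-.17,.086)),
    ("scene",sz(263,87),(-.075,.17,.086)),("scene",sz(90,432),(-.075,-.17,.086)),
    ("top",tz(146,60),lid(a,.17,n=.004)),("top",tz(721,117),lid(a,-.17,n=.004)),
    ("scene",sz(421,43),lid(a,.17,n=.004)),("scene",sz(243,460),lid(a,-.17,n=.004)),
    ("top",tz(163,387),F(dl,.1565)),("top",tz(368,403),F(dl,.0085)),("top",tz(400,384),F(dr,-.0085)),("top",tz(607,401),F(dr,-.1565)),
    ("scene",sz(197,92),F(dl,.1565)),("scene",sz(130,240),F(dl,.0085)),("scene",sz(135,260),F(dr,-.0085)),("scene",sz(60,412),F(dr,-.1565))]
f=lambda p:np.concatenate([proj(n,W(p,l))-uv for n,uv,l in obs(p)])
r=least_squares(f,[.62,-.08,0,1.3,.04,.04],loss="soft_l1")
p=r.x; np.save("p.npy",p); print(p.round(4)); print(f(p).reshape(-1,2).round(1).tolist())
print("plug",ray("top",tz(383,463),.062),ray("scene",sz(77,220),.062))
print("collet",ray("scene",sz(482,185),.066),"bottle",ray("scene",sz(380,30),.12),ray("top",tz(48,160),.12),"cup",ray("top",tz(732,290),.045))
for k,l in dict(lf=(-.075-p[4],.0825,.034),rf=(-.075-p[5],-.0825,.034),lidedge=lid(p[3],0)).items(): print(k,W(p,l).round(4))
E
```

```text
[ 0.5868 -0.0603 -0.0868  1.4135  0.0565  0.0391]
[[-1.4, -1.5], [1.0, -1.0], [-1.2, -1.8], [-2.3, 2.3], [-1.1, -1.3], [1.3, -1.2], [-0.5, -1.6], [-2.2, -0.4], [-1.4, -2.5], [1.4, -0.7], [-0.2, -1.9], [2.2, -0.5], [-0.3, -0.7], [-2.2, -3.9], [-0.5, -2.3], [-2.8, 0.4]]
plug [ 0.41453184 -0.04767525  0.062     ] [ 0.41745959 -0.04708463  0.062     ]
collet [0.73466501 0.08826904 0.066     ] bottle [0.61538115 0.17727556 0.12      ] [0.61136316 0.17665927 0.12      ] cup [ 0.53668654 -0.29147791  0.045     ]
lf [0.463  0.0333 0.034 ]
rf [ 0.466  -0.1326  0.034 ]
lidedge [ 0.646  -0.0654  0.2354]
```

Emit:
servo_tool(moves="-0.010 -0.011 0 -2 0; -0.030 -0.034 0 -6 0; -0.056 -0.064 0 -11 0; -0.083 -0.095 0 -16.8 0; -0.110 -0.126 0 -16.8 0; -0.137 -0.157 0 -16.8 0; -0.164 -0.187 0 -16.8 0; -0.191 -0.218 0 -16.8 0; -0.217 -0.248 0 -16.8 0; -0.240 -0.275 0 -16.8 0", grip_force=20)

```text
time: 0.93
position: [0.3527, 0.2339, 0.2225]
tool_rot: [0.043, 0.999, -0.0, -0.0]
ft_force: [0.5, 0.5, 0.1]
grip_width: 0.028
grip_force: 0.0
```

```bash
cat >> h.py <<'E'
from scipy.spatial.transform import Rotation as Ro
from rig import get_obs
def to(x,y,z):
    o=get_obs(); R=Ro.from_quat(o["tool_rot"]); e=np.array([x,y,z])-o["position"]
    yaw=np.degrees(np.arctan2(R.as_matrix()[1,1],R.as_matrix()[0,1]))
    print("t",round(o["time"],2),"pos",o["position"].round(4),"yaw_y",yaw.round(1),"tilt",R.as_matrix()[2].round(3),"F",o["ft_force"].round(1),"shift",R.inv().apply(e).round(4))
E
python3 -c "
from h import *
to(.425,.04,.223)"
```

```text
t 0.93 pos [0.3527 0.2339 0.2225] yaw_y 85.0 tilt [ 0. -0. -1.] F [0.5 0.5 0.1] shift [-0.0888 -0.1869 -0.0005]
```

Emit:
servo_tool(moves="-0.010 -0.020 0 0 0; -0.024 -0.050 0 0 0; -0.040 -0.085 0 0 0; -0.057 -0.120 0 0 0; -0.073 -0.155 0 0 0; -0.085 -0.178 0 0 0; -0.089 -0.187 0.015 0 0; -0.089 -0.187 0.045 0 0; -0.089 -0.187 0.075 0 0; -0.089 -0.187 0.095 0 0")

```text
time: 1.77
position: [0.4241, 0.0417, 0.1257]
tool_rot: [0.044, 0.999, 0.0, -0.001]
ft_force: [-0.3, 1.1, 1.0]
grip_width: 0.0006
grip_force: 0.0
```

Run:
```python
from h import *
to(.425,.04,.034)
import cv2
a=cams.camera("top")[150:310,200:400]; b=cams.camera("scene")[120:330,170:360]
cv2.imwrite("pics/a.png",np.hstack([cv2.resize(a,(400,320)),cv2.resize(b,(362,320) if 0 else (362,400))[:320]]))
```

```text
t 1.77 pos [0.4241 0.0417 0.1257] yaw_y 85.0 tilt [ 0.002  0.    -1.   ] F [-0.3  1.1  1. ] shift [-0.0012 -0.0016  0.0917]
```

View pics/a.png

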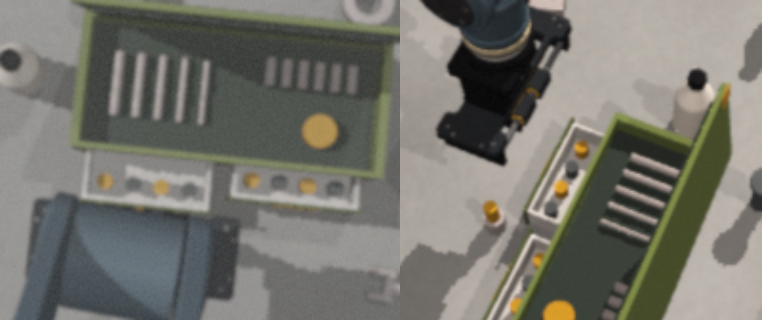

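The gripper (long side along the chest's y) is above the left drawer's front in the right place, and the plug at (493,213) is clear. Now I'll descend and push.

Emit:
servo_tool(moves="0 0 0.020 0 0; 0 0 0.050 0 0; 0 0 0.078 0 0; 0 0 0.092 0 0; -0.008 0 0.092 0 0; -0.016 0 0.092 0 0; -0.026 0 0.092 0 0; -0.036 0 0.092 0 0; -0.046 0 0.092 0 0; -0.056 0 0.092 0 0")

```text
time: 2.7
position: [0.4823, 0.0371, 0.0367]
tool_rot: [0.043, 0.999, -0.0, 0.001]
ft_force: [-1.0, -0.0, 1.9]
grip_width: 0.0005
grip_force: 1.1
```

Emit:
servo_tool(moves="-0.005 0 0 0 0; -0.010 0 0 0 0; -0.014 0 0 0 0; -0.018 0 0 0 0; -0.021 0 0 0 0; -0.023 0 0 0 0")

```text
time: 3.2
position: [0.504, 0.0352, 0.0355]
tool_rot: [0.043, 0.999, 0.0, -0.0]
ft_force: [-2.5, -0.3, 0.8]
grip_width: 0.0003
grip_force: 0.9
```

Run:
```python
from h import *
to(.512,.04,.034)
```

```text
t 3.2 pos [0.504  0.0352 0.0355] yaw_y 85.0 tilt [ 0.  0. -1.] F [-2.5 -0.3  0.8] shift [-0.0075  0.0054  0.0015]
```

Emit:
servo_tool(moves="-0.002 0 0 0 0; -0.004 0 0 0 0; -0.006 0 0 0 0; -0.006 0 0 0 0")

```text
time: 3.53
position: [0.507, 0.035, 0.0353]
tool_rot: [0.043, 0.999, 0.0, -0.003]
ft_force: [-5.9, -0.5, 4.0]
grip_width: 0.0009
grip_force: 2.9
```

Emit:
servo_tool(moves="-0.002 0 0 0 0; -0.004 0 0 0 0; -0.004 0 0 0 0")

```text
time: 3.78
position: [0.5066, 0.0352, 0.0351]
tool_rot: [0.043, 0.999, 0.0, -0.007]
ft_force: [-12.4, -1.6, 9.0]
grip_width: 0.0003
grip_force: 6.0
```

Emit:
servo_tool(moves="0.015 0 0 0 0; 0.035 0 -0.008 0 0; 0.055 0 -0.035 0 0; 0.066 -0.010 -0.060 0 0; 0.069 -0.040 -0.065 0 0; 0.069 -0.080 -0.065 0 0; 0.069 -0.120 -0.065 0 0; 0.069 -0.155 -0.065 0 0; 0.069 -0.171 -0.050 0 0; 0.069 -0.171 -0.020 0 0")

```text
time: 4.62
position: [0.4353, -0.1365, 0.0576]
tool_rot: [0.046, 0.999, -0.004, 0.007]
ft_force: [0.7, -0.3, -0.0]
grip_width: 0.0005
grip_force: 0.0
```

Run:
```python
from h import *
to(.431,-.13,.034)
import cv2
a=cams.camera("top")[150:310,200:400]; b=cams.camera("scene")[150:340,190:350]
cv2.imwrite("pics/b.png",np.hstack([cv2.resize(a,(440,352)),cv2.resize(b,(340,352))]))
```

```text
t 4.62 pos [ 0.4353 -0.1365  0.0576] yaw_y 84.8 tilt [-0.013 -0.007 -1.   ] F [ 0.7 -0.3 -0. ] shift [0.0052 0.0063 0.0235]
```

View pics/b.png

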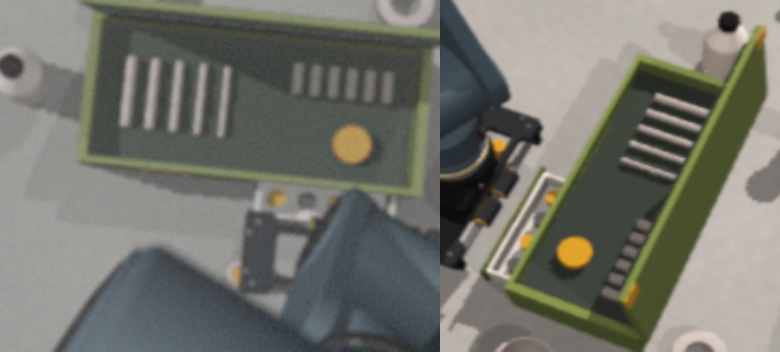

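The left drawer is flush in both views, and the plug is unmoved at (236,272) in the top crop. Next is the right drawer.

Emit:
servo_tool(moves="0 0 0.012 0 0; 0 0 0.021 0 0; -0.006 0 0.021 0 0; -0.014 0 0.021 0 0; -0.022 0 0.021 0 0; -0.030 0 0.021 0 0; -0.038 0 0.021 0 0; -0.044 0 0.021 0 0; -0.049 0 0.021 0 0; -0.053 0 0.021 0 0")

```text
time: 5.55
position: [0.4837, -0.1345, 0.0348]
tool_rot: [0.043, 0.999, -0.0, 0.0]
ft_force: [-1.8, -0.8, 0.9]
grip_width: 0.0004
grip_force: 1.0
```

Emit:
servo_tool(moves="-0.002 0 0 0 0; -0.004 0 0 0 0; -0.006 0 0 0 0; -0.008 0 0 0 0; -0.010 0 0 0 0; -0.010 0 0 0 0")

```text
time: 6.05
position: [0.4917, -0.1352, 0.0344]
tool_rot: [0.043, 0.999, 0.0, -0.002]
ft_force: [-5.1, -0.0, 2.1]
grip_width: 0.0004
grip_force: 2.2
```

Emit:
servo_tool(moves="-0.002 0 0 0 0; -0.004 0 0 0 0; -0.006 0 0 0 0; -0.006 0 0 0 0")

```text
time: 6.38
position: [0.4913, -0.1345, 0.0341]
tool_rot: [0.042, 0.999, 0.002, -0.008]
ft_force: [-17.5, -4.8, 9.3]
grip_width: 0.0003
grip_force: 8.4
```

Emit:
servo_tool(moves="0.015 0 0 0 0; 0.030 0 -0.010 0 0; 0.030 0 -0.045 0 0; 0.025 0.010 -0.080 0 0; 0.010 0.025 -0.115 0 0; -0.010 0.040 -0.148 0 0; -0.030 0.055 -0.180 0 0; -0.050 0.070 -0.212 0 0; -0.070 0.080 -0.240 0 0; -0.095 0.082 -0.260 0 0")

```text
time: 7.22
position: [0.6026, -0.0606, 0.2985]
tool_rot: [0.042, 0.999, -0.0, 0.003]
ft_force: [0.5, 0.1, -0.4]
grip_width: 0.0006
grip_force: 0.0
```

```bash
cat >> h.py <<'E'
P0=np.load("p.npy"); P0[0]=.584
def loc():
    o=get_obs(); c,s=np.cos(P0[2]),np.sin(P0[2]); d=o["position"][:2]-P0[:2]
    x,y=c*d[0]+s*d[1],-s*d[0]+c*d[1]; z=o["position"][2]
    cx,cz=.075-(x-.010),z-.086   # corner rel. hinge
    r=np.hypot(cx,cz); L=np.sqrt(r*r-.008**2); a=np.arctan2(cz,cx)-np.arctan2(.008,L)
    print("t",round(o["time"],2),"local",round(x,4),round(y,4),round(z,4),"if touching: lid a",a.round(3),"r",L.round(4),"F",o["ft_force"].round(1))
E
python3 - <<'E'
from h import *
loc()
import cv2
a=cams.camera("top")[130:310,200:420]; b=cams.camera("scene")[130:340,190:370]
cv2.imwrite("pics/c.png",np.hstack([cv2.resize(a,(440,360)),cv2.resize(b,(309,360))]))
E
```

```text
t 7.22 local 0.0186 0.0013 0.2985 if touching: lid a 1.232 r 0.2225 F [ 0.5  0.1 -0.4]
```

View pics/c.png

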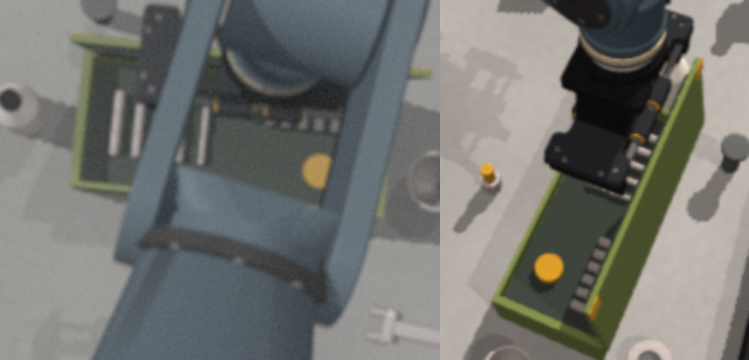

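Both drawers are flush: the front edge in the scene crop runs clean from (560,180) to (497,300). Now I'll go over and behind the lid.

Emit:
servo_tool(moves="-0.012 0 0 0 0; -0.035 0 0 0 0; -0.060 0 0 0 0; -0.082 0 0 0 0; -0.092 0 0 0 0; -0.093 0 0.010 0 0; -0.093 0 0.035 0 0; -0.093 0 0.065 0 0; -0.093 0 0.085 0 0; -0.093 0 0.094 0 0")

```text
time: 8.15
position: [0.6895, -0.0698, 0.1953]
tool_rot: [0.043, 0.999, 0.001, -0.005]
ft_force: [-0.7, 0.8, 0.4]
grip_width: 0.0004
grip_force: 0.0
```

Emit:
servo_tool(moves="0.008 0 0.002 0 0; 0.016 0 0.002 0 0; 0.022 0 0.002 0 0; 0.027 0 0.002 0 0; 0.031 0 0.002 0 0; 0.034 0 0.002 0 0")

```text
time: 8.65
position: [0.6605, -0.0678, 0.1998]
tool_rot: [0.043, 0.999, -0.0, 0.002]
ft_force: [4.4, -0.8, -2.2]
grip_width: 0.0003
grip_force: 1.8
```

```bash
python3 -c "
from h import *
loc()"
```

```text
t 8.65 local 0.0769 -0.0009 0.1998 if touching: lid a 1.429 r 0.1138 F [ 4.4 -0.8 -2.2]
```

```bash
cat >> h.py <<'E'
def plan(a0,step,r=.118,n=10):
    o=get_obs(); c,s=np.cos(P0[2]),np.sin(P0[2]); d=o["position"][:2]-P0[:2]; x=c*d[0]+s*d[1]; z=o["position"][2]
    for k in range(1,n+1):
        a=a0-k*step; tx=.085-r*np.cos(a)+.008*np.sin(a); t=.086+r*np.sin(a)+.008*np.cos(a)
        print(round(a,3),round(x-tx,4),round(z-t,4))
E
python3 -c "
from h import *
plan(1.40,.035,.116,30)"
```

```text
1.365 0.0077 -0.0014
1.33 0.0118 -0.0008
1.295 0.0158 -0.0
1.26 0.0197 0.0009
1.225 0.0237 0.0019
1.19 0.0276 0.0031
1.155 0.0314 0.0044
1.12 0.0352 0.0059
1.085 0.039 0.0075
1.05 0.0427 0.0092
1.015 0.0463 0.011
0.98 0.0498 0.013
0.945 0.0533 0.0151
0.91 0.0568 0.0173
0.875 0.0601 0.0196
0.84 0.0633 0.022
0.805 0.0665 0.0246
0.77 0.0696 0.0273
0.735 0.0726 0.03
0.7 0.0754 0.0329
0.665 0.0782 0.0359
0.63 0.0809 0.039
0.595 0.0835 0.0421
0.56 0.0859 0.0454
0.525 0.0882 0.0487
0.49 0.0905 0.0521
0.455 0.0926 0.0556
0.42 0.0945 0.0592
0.385 0.0964 0.0628
0.35 0.0981 0.0665
```

Emit:
servo_tool(moves="0.006 0 -0.001 0 0; 0.010 0 -0.001 0 0; 0.014 0 0 0 0; 0.018 0 0.001 0 0; 0.022 0 0.002 0 0; 0.026 0 0.003 0 0; 0.030 0 0.0045 0 0; 0.034 0 0.006 0 0; 0.038 0 0.0075 0 0; 0.042 0 0.009 0 0")

```text
time: 9.48
position: [0.6172, -0.064, 0.1892]
tool_rot: [0.043, 0.999, -0.0, -0.0]
ft_force: [3.7, 0.0, -1.1]
grip_width: 0.0005
grip_force: 1.4
```

```bash
python3 -c "
from h import *
loc()"
```

```text
t 9.48 local 0.0334 -0.0008 0.1892 if touching: lid a 1.038 r 0.1151 F [ 3.7  0.  -1.1]
```

Emit:
servo_tool(moves="0.0035 0 0.002 0 0; 0.007 0 0.004 0 0; 0.0105 0 0.006 0 0; 0.014 0 0.008 0 0; 0.0175 0 0.0105 0 0; 0.0205 0 0.013 0 0; 0.024 0 0.0155 0 0; 0.027 0 0.018 0 0; 0.030 0 0.021 0 0; 0.033 0 0.024 0 0")

```text
time: 10.32
position: [0.5844, -0.061, 0.1653]
tool_rot: [0.043, 0.999, 0.0, -0.0]
ft_force: [3.1, 0.2, 1.1]
grip_width: 0.0003
grip_force: 1.1
```

```bash
python3 -c "
from h import *
loc();plan(.68,.03,.116,24)"
```

```text
t 10.32 local 0.0005 -0.0007 0.1653 if touching: lid a 0.685 r 0.1156 F [3.1 0.2 1.1]
0.65 0.003 0.0028
0.62 0.0053 0.0054
0.59 0.0074 0.0082
0.56 0.0095 0.011
0.53 0.0115 0.0138
0.5 0.0135 0.0167
0.47 0.0153 0.0197
0.44 0.017 0.0227
0.41 0.0187 0.0258
0.38 0.0202 0.0289
0.35 0.0217 0.0321
0.32 0.0231 0.0353
0.29 0.0244 0.0385
0.26 0.0255 0.0418
0.23 0.0266 0.0451
0.2 0.0276 0.0485
0.17 0.0285 0.0518
0.14 0.0292 0.0552
0.11 0.0299 0.0587
0.08 0.0305 0.0621
0.05 0.0309 0.0656
0.02 0.0313 0.069
-0.01 0.0316 0.0725
-0.04 0.0317 0.076
```

Emit:
servo_tool(moves="0.003 0 0.003 0 0; 0.005 0 0.0055 0 0; 0.0075 0 0.008 0 0; 0.0095 0 0.011 0 0; 0.0115 0 0.014 0 0; 0.0135 0 0.017 0 0; 0.0155 0 0.020 0 0; 0.017 0 0.023 0 0; 0.0185 0 0.026 0 0; 0.020 0 0.029 0 0")

```text
time: 11.15
position: [0.5644, -0.0593, 0.1362]
tool_rot: [0.043, 0.999, 0.0, -0.0]
ft_force: [0.7, -0.1, 1.2]
grip_width: 0.0003
grip_force: 0.9
```

Emit:
servo_tool(moves="0.0015 0 0.003 0 0; 0.0025 0 0.0055 0 0; 0.004 0 0.008 0 0; 0.005 0 0.0105 0 0; 0.006 0 0.013 0 0; 0.0065 0 0.0155 0 0; 0.0075 0 0.018 0 0; 0.008 0 0.0205 0 0; 0.0085 0 0.0225 0 0; 0.009 0 0.0245 0 0")

```text
time: 11.98
position: [0.5557, -0.0586, 0.1118]
tool_rot: [0.043, 0.999, -0.0, -0.0]
ft_force: [1.1, 0.6, 1.8]
grip_width: 0.0005
grip_force: 0.8
```

```bash
python3 -c "
from h import *
loc()"
```

```text
t 11.98 local -0.0283 -0.0008 0.1118 if touching: lid a 0.155 r 0.1159 F [1.1 0.6 1.8]
```

Still in contact, with the lid near 0.155 rad. I'll ease down slowly now.

Emit:
servo_tool(moves="0 0 0.002 0 0; 0.0005 0 0.004 0 0; 0.001 0 0.006 0 0; 0.001 0 0.008 0 0; 0.0015 0 0.010 0 0; 0.0015 0 0.0115 0 0; 0.0015 0 0.013 0 0; 0.002 0 0.0145 0 0; 0.002 0 0.016 0 0; 0.002 0 0.017 0 0")

```text
time: 12.82
position: [0.5533, -0.0583, 0.0948]
tool_rot: [0.043, 0.999, 0.0, -0.001]
ft_force: [-1.7, 0.0, 1.9]
grip_width: 0.0003
grip_force: 0.9
```

Emit:
servo_tool(moves="0 0 0.001 0 0; 0 0 0.002 0 0; 0 0 0.003 0 0; 0 0 0.004 0 0; 0 0 0.004 0 0")

```text
time: 13.23
position: [0.5534, -0.0584, 0.0942]
tool_rot: [0.043, 0.999, -0.0, -0.0]
ft_force: [-7.4, 1.4, 23.6]
grip_width: 0.0003
grip_force: 11.9
```

```bash
python3 -c "
from h import *
loc()"
```

```text
t 13.23 local -0.0306 -0.0007 0.0942 if touching: lid a 0.002 r 0.1156 F [-7.4  1.4 23.6]
```

Emit:
servo_tool(moves="0 0 -0.006 0 0; 0 0 -0.020 0 0; 0 0 -0.050 0 0; 0 0 -0.085 0 0; 0 0 -0.120 0 0; 0.030 0 -0.140 0 0; 0.065 0 -0.150 0 0; 0.090 0.02 -0.150 0 0; 0.100 0.05 -0.150 0 0; 0.100 0.08 -0.150 0 0")

```text
time: 14.07
position: [0.4583, 0.0306, 0.2413]
tool_rot: [0.045, 0.999, 0.0, -0.001]
ft_force: [-0.2, 0.9, 0.6]
grip_width: 0.0002
grip_force: 0.0
```

Emit:
servo_tool(moves="0.010 0.030 0 0 0; 0.020 0.065 0 0 0; 0.030 0.100 0 0 0; 0.040 0.135 0 0 0; 0.050 0.165 0 0 0; 0.055 0.185 0 0 0; 0.055 0.190 0 0 0; 0.055 0.190 0 0 0")

```text
time: 14.73
position: [0.4229, 0.2252, 0.241]
tool_rot: [0.042, 0.999, 0.0, 0.0]
ft_force: [-0.7, -0.3, 0.3]
grip_width: 0.0004
grip_force: 0.0
```

Run:
```python
from h import *
loc()
import cv2
a=cams.camera("top")[110:330,130:470]; b=cams.camera("scene")[140:390,120:390]
cv2.imwrite("pics/d.png",np.hstack([cv2.resize(a,(464,300)),cv2.resize(b,(324,300))]))
```

```text
t 14.73 local -0.1852 0.2705 0.241 if touching: lid a 0.495 r 0.3114 F [-0.7 -0.3  0.3]
```

View pics/d.png

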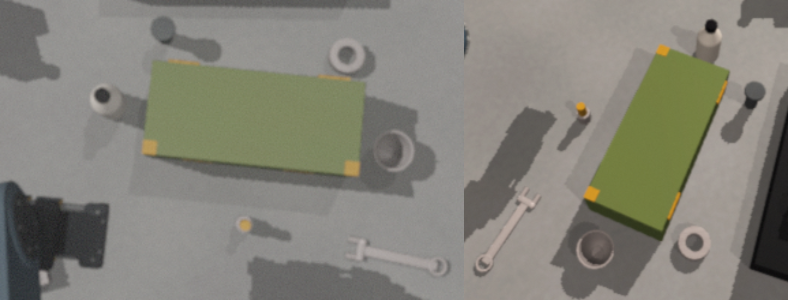

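The lid lies flat (top crop (150,65) to (360,175)), no drawer protrudes, the bystanders are in place and the arm is clear.

```bash
python3 -c "
from rig import job
print(job.hand_in())"
```

```text
the job is handed in; nothing more can be done
None
```

I pushed both drawers home, then eased the lid down until it was fully shut. The last pictures show the other tools I could see where they stood and the arm clear of the chest; the setup block was outside the scene crop and hidden by the gripper in the top one. I handed the job in just after 14.7 s of robot time.

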